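Put the dressing-table things back on their own places on the bamboo tray

ROBOT

A 6-joint arm with a two-finger parallel gripper is mounted at the origin on the work surface. World frame = base frame: x ahead of the robot, y to its left, z up, the work surface at z = 0. Lengths are in m, angles in rad, forces in N, time in s.
With the tool pointing down it reaches from about 0.35 to 0.775 m from the base axis. Payload 7.3 kg.
Tool frame: the origin (TCP) lies on the centre line of the jaws, within the pads' length; the fingertips stand 14 mm ahead of it and the grasp point (between the pads) lies 5 mm behind it; z points along the fingers, y is the direction in which the jaws open and shut (so a half turn about z gives the same grasp; the last joint's range is limited). The gripper opens to 92 mm and grips with 3 to 60 N. Pads are 19 mm wide; open, the fingers measure 130 mm over their backs; the gripper's body (75 mm by 190 mm) begins 47 mm behind the grasp point.
Start: joints at [1.01, 0.342, 1.524, -0, 1.275, -0.146], TCP at [0.212, 0.481, 0.241] pointing down, gripper open.
Joint ranges: [-2.53, 2.53], [-0.77, 2.02], [0.04, 2.7], [-1, 4.14], [0.28, 2.66], [-3.11, 3.11]. Speed limits (rad/s): [2.57, 2.57, 3.14, 3.14, 3.14, 3.14].

INTERFACE

Orientations are given as [roll, pitch, yaw] about the fixed x, y, z axes, in that order (R = Rz(yaw) Ry(pitch) Rx(roll)).
In Python, from cell import telemetry, cams, robot gives the robot as it stands.
- The arm moves only by the tool servo_tool, never from a script. Its argument "targets" is text: rows parted by semicolons, each of 4 numbers parted by spaces: the shift along the tool's x, y, z in mm, then the turn about the tool's z in rad. In form: x y z yaw; .... A call has 1 to 20 rows; each row shifts and turns the pose as measured when the row begins, along the tool's axes as they then stand; what a row does not reach is not made up. A row lasts 1/8 s, in which the tool goes at most 62.5 mm and 10.7 degrees, less where a joint would pass 70% of its speed; a pose out of reach is approached as far as the arm can. A call with a gripper value outside its range is refused whole. "hand" is the opening, from 0 (shut) to 1 (fully open), set as the call begins (left out, the last holds). The fingers move at their own pace and stop on an object; "squeeze" is the grip in N (left out, the last holds). Time passes only in rows, so rows that do not move let the fingers close. It gives the time, the measured TCP pose, the force and the opening at its end, in the units of the state.
- telemetry.observe(): the state, without advancing time (a new reading comes with each control period).
- cams.read_camera(name): name is "scene" or "top" or "wrist"; returns a dict with "color" (420x560x3 uint8, red, green, blue), "K" (3x3 intrinsics, pixels), "k1" (the pictures are not rectified: a ray, as slopes to the right and down, at radius r is drawn at 1 + k1 r^2 times it, then the intrinsics apply), "R" (3x3) and "t" (3): a world point X has camera coordinates R X + t. Camera axes: x right, y down, z forward; pixel columns grow to the right and rows downward; lengths in m; the calibration is good to about 2 mm. A picture is of the moment at which its call begins. There is no depth.
- robot.hand_in(): hands the job in, once; it reports no verdict.
Trained networks look in a picture, given as the dict that the camera call returned (one of the last four; its "shot" number tells which), for a name from the list of things; names that differ only in an ending like _2 or _b are one class to them, and where a whole thing is asked for, a point or a joint stands for the part that bears it (a point fixed in the world has none). Each returns a list of dicts, best first, with "score" (0 to 1); they miss things now and then, are a little off and sometimes report something else, mostly with a low value. They report only what shows in the picture. A call takes as long as a camera call. They do not tell look-alikes from the thing itself.
- cams.cut_out(picture, query): "region" (420x560 bool, what is visible of it) and "extent" ([centre column, centre row, width, height] in pixels, round what is visible of it).
The state is a dict: "time": time; "qpos": joint angles; "qvel": joint speeds; "joint_efforts": joint torques, N m; "tool_pos": TCP position; "tool_rot": TCP orientation; "contact_force": force on the tool from outside, world axes, zero at the start; "torque": the same for the moment, N m; "opening": finger opening in m.
Only numpy, scipy, OpenCV 4.12 (cv2) and the standard library are available. Lean on these libraries where they do the work, as an engineer would, in place of code of your own. Each camera call takes 0.05 s, during which the arm holds its last target.

TASK

Put each of the four loose things on its own place in the bamboo tray: the glass cloche centred on the dark round base, the lip balm upright in the white cup, the hair clip flat in and along the outline on the grey pad, the ring box upright in and along the one on the blue pad. Set each down gently, never drop it, and keep the cloche upright. Leave the jewellery stand and perfume bottle alone.

Things in the scene. Friction and masses are not known exactly. Their poses are not given: they have to be found in the camera images.
- cloche: Loose clear glass cloche (hollow bell, open below, 180 to 275 g), 76 mm across and 75 mm high, with a brass knob on top to lift it by: a cylinder 24 mm across from 81 to 105 mm above the rim, on a 14 mm neck. Stands upright on the dresser. Origin: centre of its bottom rim; z up along its axis.
- balm: Loose red plastic lip balm case with a twist cap and a thin white line on it, an upright cylinder 24 mm across and 64 mm high, 20 to 33 g. Origin: centre of its underside; z up along its axis.
- clip: Loose aluminium duckbill hair clip lying flat on the dresser: a bar 72 mm long (its x), 12 mm wide (its y), 10 mm high, 18 g; both ends are alike for the job. Origin: centre of its underside; z up.
- ringbox: Loose closed blue ring box with a brass band round it, 60 mm long (its x), 44 mm wide (its y), 36 mm high, 50 to 100 g, standing upright; both ways round are alike for the job. Origin: centre of its underside; z up.
- cloche_base: Place of the cloche: fixed round dark wooden base, 100 mm across, 8 mm thick, with a brass ring of 77 to 83 mm diameter inlaid flush in its top, lying in the square bamboo tray (280 mm square, floor 8 mm thick, outer lip 8 mm thick rising 18 mm above the dresser top). Origin: centre of its underside (on the tray floor); top 8 mm above it; z up.
- balm_cup: Place of the lip balm: fixed small round white ceramic cup in the tray, 50 mm across at the rim, about 40 mm across inside, 20 mm high, inner floor (red) 4 mm above its underside. Origin: centre of its underside; z up.
- clip_pad: Place of the hair clip: fixed flat grey felt pad in the tray, 100 mm long (its x) by 44 mm wide (its y), 4 mm thick, with a long narrow white outline (78 x 18 mm, along x) centred on it. Origin: centre of its underside; top 4 mm above it; z up.
- box_pad: Place of the ring box: fixed flat blue felt pad in the tray, 80 mm long (its x) by 62 mm wide (its y), 4 mm thick, with a brass-coloured rectangular outline (64 x 48 mm, long side along x) centred on it. Origin: centre of its underside; top 4 mm above it; z up.
- stand: Bystander: white ceramic three-tier jewellery stand, 150 mm across its lowest plate, 223 mm high, loose, to the right of the work. Origin: centre of its foot; z up.
- perfume: Bystander: amber glass perfume bottle with a black cap, 36 x 50 mm, 90 mm high, loose, beyond the tray. Origin: centre of its underside; z up.
There are look-alikes about, which are no part of the job. Several things have the shape of the balm; the one meant has the colours described above. Of the things like the cloche, leave any that is orange; of the rest the larger one is meant.

How it is judged:
At the end, for the whole second after the job is handed in: Upright or flat, released and at rest: cloche on the wooden base within 12 mm of centre, lip balm on the cup's floor, clip on the grey pad and box on the blue pad, each within 12 mm along and 10 mm across its pad's centre and 15 degrees of its line, either way round (horizontal distance between cloche and cloche_base below 0.012 m and z of cloche in the frame of cloche_base between 0.004 and 0.012 m and linear speed of each of cloche, balm, clip, ringbox below 0.02 m/s and angular speed of each of cloche, balm, clip, ringbox below 0.2 rad/s and angle between each of cloche, balm, clip, ringbox's own z axis and vertical below 0.12 rad and horizontal distance between balm and balm_cup below 0.012 m and z of balm in the frame of balm_cup between 0 and 0.009 m and x of clip in the frame of clip_pad between -0.012 and 0.012 m and y of clip in the frame of clip_pad between -0.01 and 0.01 m and z of clip in the frame of clip_pad between 0 and 0.008 m and angle between the x axis of clip and the x axis of clip_pad, either way round below 0.26 rad and x of ringbox in the frame of box_pad between -0.012 and 0.012 m and y of ringbox in the frame of box_pad between -0.01 and 0.01 m and z of ringbox in the frame of box_pad between 0 and 0.008 m and angle between the x axis of ringbox and the x axis of box_pad, either way round below 0.26 rad); the robot touches nothing.
It fails at once if one of the four things is dropped (falls freely by more than about 18 mm) ((contact force between cloche and the fingers below 0.05 N and linear speed of cloche above 0.6 m/s) or (contact force between balm and the fingers below 0.05 N and linear speed of balm above 0.6 m/s) or (contact force between clip and the fingers below 0.05 N and linear speed of clip above 0.6 m/s) or (contact force between ringbox and the fingers below 0.05 N and linear speed of ringbox above 0.6 m/s)).
It fails at once if the glass cloche is tipped by more than 30 degrees (angle between cloche's own z axis and vertical above 0.52 rad).
It fails at once if the jewellery stand is pushed more than 20 mm or tipped (distance of stand from where it was at the start of the episode above 0.02 m or angle between stand's own z axis and vertical above 0.25 rad).
It fails at once if the perfume bottle is pushed more than 20 mm or tipped (distance of perfume from where it was at the start of the episode above 0.02 m or angle between perfume's own z axis and vertical above 0.25 rad).
It also fails if it takes over 120 s, if anything falls off the work surface, if the arm or the gripper's body presses on something with over 40 N, if the wrist force passes 120 N, or if a joint passes its speed limit or range.

## Working session

There is one attempt and no reset: what is moved stays moved. The work goes in short steps, Python scripts to look and compute and a tool call to move; the robot and the scene stay as the last step left them, time stands still between calls to the robot, and variables do not carry over. Pictures are saved under pics/ and viewed, and the job is handed in when it is done.

Besides the shell and the picture viewer there is one more tool, called after "Request:" by a JSON object that holds its "op" and its "data". servo_tool: Moves the arm, as the interface text tells. Its arguments: {"type":"object","properties":{"targets":{"type":"string"},"hand":{"type":"number"},"squeeze":{"type":"number"}},"required":["targets"]}

```bash
ls; mkdir -p pics; cat > h.py <<'E'
import numpy as np, cv2
from cell import telemetry, cams, robot
def snap(name,fn=None):
    p=cams.read_camera(name)
    if fn: cv2.imwrite('pics/'+fn, cv2.cvtColor(p['color'],cv2.COLOR_RGB2BGR))
    return p
def ray(p,u,v):
    K=p['K'];k=p['k1']
    xd=(u-K[0,2])/K[0,0]; yd=(v-K[1,2])/K[1,1]
    rd=np.hypot(xd,yd); r=rd
    for _ in range(50): r=rd/(1+k*r*r)
    s=r/rd if rd>0 else 1
    d=p['R'].T@np.array([xd*s,yd*s,1.]); c=-p['R'].T@p['t']
    return c,d
def at(p,u,v,z):
    c,d=ray(p,u,v); return c+d*(z-c[2])/d[2]
def proj(p,X):
    X=np.asarray(X,float); q=p['R']@X+p['t']; a=q[:2]/q[2]; f=1+p['k1']*(a@a)
    return np.array([p['K'][0,0]*a[0]*f+p['K'][0,2],p['K'][1,1]*a[1]*f+p['K'][1,2]])
E
python3 - <<'E'
from h import *
for n in ['scene','top','wrist']:
    p=snap(n,n+'0.png'); print(n,p['K'].tolist(),p['k1'],(-p['R'].T@p['t']).round(3))
    if n=='wrist': continue
    for q in ['cloche','balm','clip','ringbox','cloche_base','balm_cup','clip_pad','box_pad','stand','perfume']:
        for r in cams.cut_out(p,q)[:4]:
            e=r['extent']; print(q,round(r['score'],2),[round(float(x),1) for x in e], at(p,e[0],e[1],0.01).round(3))
s=telemetry.observe(); print(s)
E
```

```text
pics
scene [[433.2876780222564, 0.0, 284.8750987813813], [0.0, 433.2876780222564, 212.28025475117812], [0.0, 0.0, 1.0]] -0.03378778744238633 [1.322 0.564 0.771]
cloche 0.89 [213.7, 212.2, 21.8, 31.5] [ 0.688 -0.266  0.01 ]
cloche 0.89 [185.9, 192.7, 29.8, 36.2] [ 0.676 -0.41   0.01 ]
cloche 0.61 [231.9, 189.2, 21.9, 36.9] [ 0.569 -0.314  0.01 ]
balm 0.74 [461.6, 239.9, 14.5, 24.1] [0.339 0.341 0.01 ]
balm 0.68 [445.4, 246.0, 11.8, 24.4] [0.391 0.318 0.01 ]
clip 0.6 [255.7, 177.2, 18.9, 12.6] [ 0.469 -0.306  0.01 ]
ringbox 0.76 [391.9, 276.2, 25.9, 24.3] [0.582 0.266 0.01 ]
cloche_base 0.67 [324.6, 243.5, 44.0, 26.2] [0.59  0.067 0.01 ]
balm_cup 0.76 [346.8, 220.2, 19.1, 15.3] [0.467 0.054 0.01 ]
clip_pad 0.69 [289.0, 227.6, 31.7, 22.4] [ 0.6  -0.05  0.01]
box_pad 0.82 [311.6, 207.6, 30.0, 18.3] [ 0.484 -0.06   0.01 ]
stand 0.85 [234.1, 121.4, 40.2, 59.9] [ 0.215 -0.672  0.01 ]
perfume 0.98 [283.6, 285.1, 23.9, 37.9] [0.777 0.082 0.01 ]
top [[386.88213481343485, 0.0, 278.890379253151], [0.0, 386.88213481343485, 210.76768002724708], [0.0, 0.0, 1.0]] -0.020477972281007444 [ 0.467 -0.083
[... 1095 characters left out ...]
0.0049425477846250536 [0.134 0.514 0.385]
{'time': 1.15, 'qpos': array([ 1.00998843e+00,  3.42019130e-01,  1.52409399e+00, -3.12039400e-05,
        1.27538103e+00, -1.46019173e-01]), 'qvel': array([-0.00042237, -0.00191812,  0.00134913,  0.00087585,  0.00073886,
        0.00122823]), 'joint_efforts': array([ 4.19732014e-04, -4.31132662e+01, -2.44483638e+01,  7.17727351e-02,
        4.80968133e-02, -3.97044948e-05]), 'tool_pos': array([0.21158394, 0.48050349, 0.24073267]), 'tool_rot': array([3.14149954e+00, 4.38686619e-05, 2.72681301e+00]), 'contact_force': array([-0.06535612,  0.62740502, -0.40426357]), 'torque': array([ 0.00288397, -0.04290239,  0.02012489]), 'opening': 0.09185727245086524}
```

View pictures.

View pics/scene0.png

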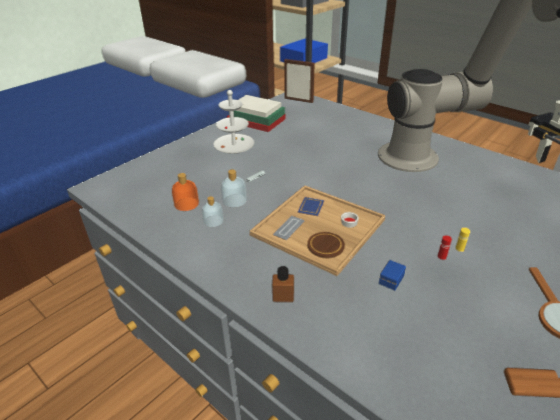

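View pics/top0.png

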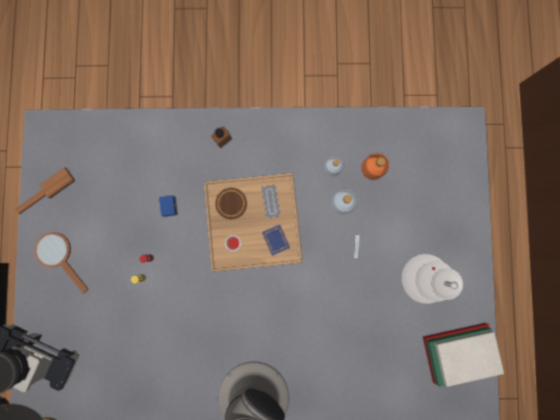

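View pics/wrist0.png

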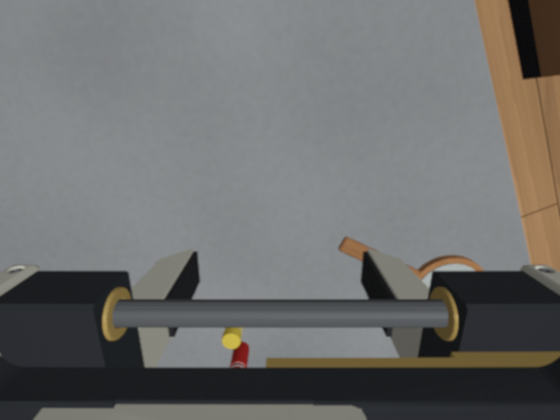

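```bash
python3 - <<'E'
import cv2
a=cv2.imread('pics/top0.png')
cv2.imwrite('pics/top0_r.png',cv2.resize(a[140:290,310:460],None,fx=4,fy=4,interpolation=cv2.INTER_CUBIC))
cv2.imwrite('pics/top0_l.png',cv2.resize(a[170:300,110:310],None,fx=4,fy=4,interpolation=cv2.INTER_CUBIC))
b=cv2.imread('pics/scene0.png')
cv2.imwrite('pics/sc0_a.png',cv2.resize(b[150:250,160:300],None,fx=5,fy=5,interpolation=cv2.INTER_CUBIC))
cv2.imwrite('pics/sc0_b.png',cv2.resize(b[215:305,350:490],None,fx=5,fy=5,interpolation=cv2.INTER_CUBIC))
E
```

```text
(no output)
```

View pics/top0_r.png

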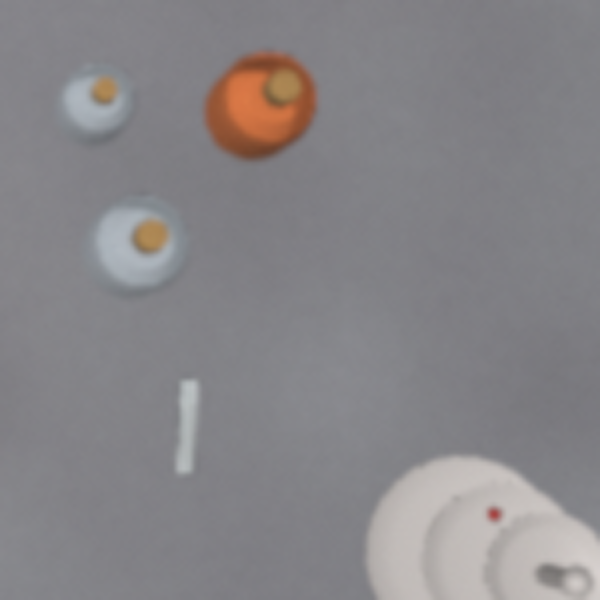

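View pics/top0_l.png

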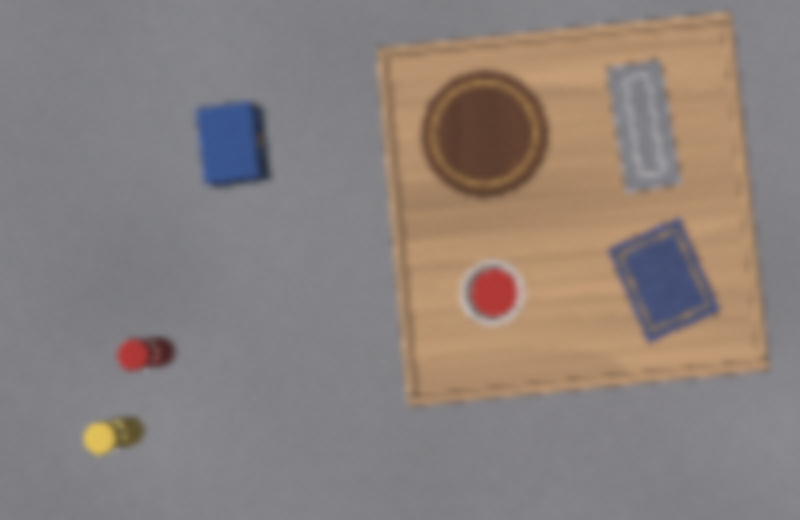

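View pics/sc0_a.png

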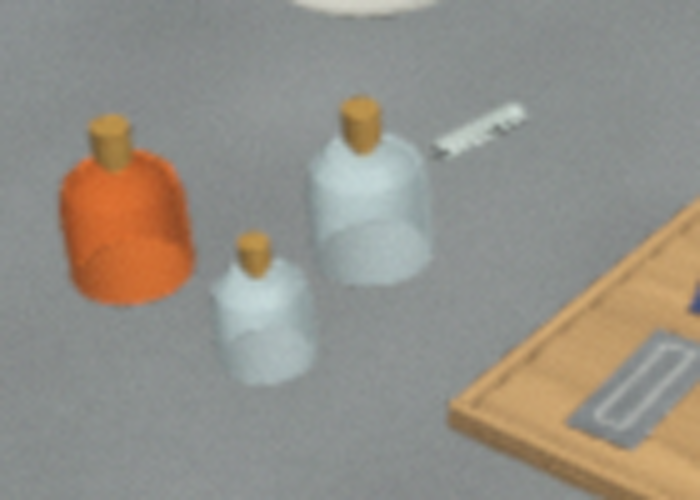

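View pics/sc0_b.png

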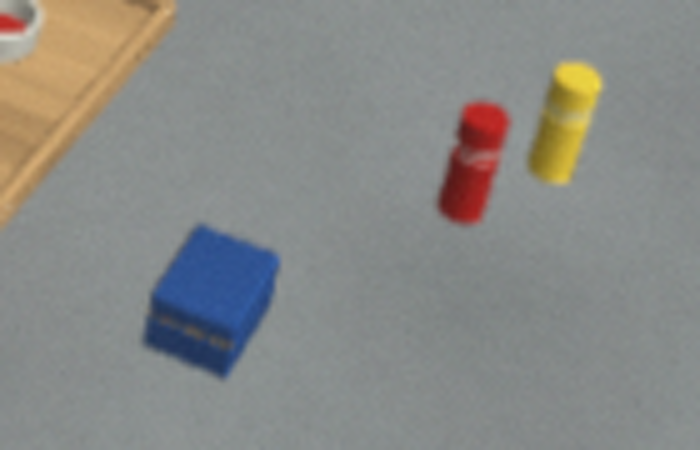

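Candidates for the balm in the top view are the red one at (143,259) and the yellow one at (135,279). The red one with the white line is meant, and the crop confirms it. Candidates for the cloche are the large clear one at (344,201), the small clear one at (334,166) and the orange one at (375,166). The large clear one is meant, and both crops confirm it is the larger. The ring box is at (168,206), the clip at (357,246), and the tray spans 205–301.

Next I'll measure these precisely.

```bash
cat > m.py <<'E'
from h import *
def comp(mask,seed=None,roi=None):
    m=np.zeros(mask.shape,np.uint8); x0,y0,x1,y1=roi; m[y0:y1,x0:x1]=mask[y0:y1,x0:x1]
    n,l,s,c=cv2.connectedComponentsWithStats(m)
    if n<2: return None
    k=1+np.argmax(s[1:,4]); return (l==k)
def worldrect(p,m,z):
    cs,_=cv2.findContours(cv2.resize(m.astype(np.uint8),None,fx=1,fy=1),cv2.RETR_EXTERNAL,cv2.CHAIN_APPROX_NONE)
    c=max(cs,key=len)[:,0,:]
    W=np.array([at(p,u,v,z)[:2] for u,v in c])
    (cx,cy),(w,h),a=cv2.minAreaRect((W*1000).astype(np.float32))
    b=cv2.boxPoints(((cx,cy),(w,h),a)); e=b[1]-b[0]; f=b[2]-b[1]
    if np.hypot(*f)>np.hypot(*e): e,f=f,e
    return np.array([cx,cy]).round(1),np.round([np.hypot(*e)+2.8,np.hypot(*f)+2.8],1),round(float(np.arctan2(e[1],e[0])),3)
E
python3 - <<'E'
from m import *
p=snap('top','top1.png'); s=snap('scene','scene1.png')
hsv=cv2.cvtColor(p['color'],cv2.COLOR_RGB2HSV); H,S,V=[hsv[...,i].astype(int) for i in range(3)]
red=((H<8)|(H>172))&(S>120)
blue=(H>100)&(H<130)&(S>100)
print('balm top',worldrect(p,comp(red&(V>120),roi=(135,250,155,270)),.064))
print('cup floor',worldrect(p,comp(red,roi=(220,232,245,255)),.012))
print('box',worldrect(p,comp(blue&(V>105),roi=(155,190,182,222)),.036))
print('boxpad',worldrect(p,comp((H>95)&(H<140)&(S>50),roi=(255,222,295,260)),.012))
g=(S<70)
print('clippad',worldrect(p,comp(g,roi=(255,180,287,222)),.012))
print('base',worldrect(p,comp((V<130)&(S>60),roi=(212,184,250,222)),.016))
print('cup',worldrect(p,comp((S<60)|red,roi=(220,232,245,255)),.028))
print('clip',worldrect(p,comp(V>150,roi=(345,228,368,265)),.010))
print('knob',worldrect(p,comp((S>80)&(H<30),roi=(338,190,356,208)),.105))
wood=(S>70)&(H<30)
print('tray',worldrect(p,comp(cv2.morphologyEx(wood.astype(np.uint8),cv2.MORPH_CLOSE,np.ones((15,15))),roi=(195,165,310,280)),.018))
for v,u in [(206,166),(201,344),(246,357),(243,233),(195,270)]: print(hsv[v,u])
E
```

```text
balm top (array([425. , 322.7]), array([20.9, 20.5], dtype=float32), 1.567)
cup floor (array([468. ,  62.2]), array([33.9, 33.7], dtype=float32), 1.566)
box (array([583.8, 263.7]), array([60. , 43.1], dtype=float32), 0.136)
boxpad (array([477.9, -69.5]), array([60.6, 45.2], dtype=float32), 0.413)
clippad (array([597.7, -54.2]), array([104.5,  48.5], dtype=float32), 0.159)
base (array([590.7,  68.5]), array([98.3, 97.3], dtype=float32), 0.785)
cup (array([469.5,  61.8]), array([48.8, 48.5], dtype=float32), 1.566)
clip (array([ 455. , -320.5]), array([74.9, 16.9], dtype=float32), -0.084)
knob (array([ 592.4, -278.6]), array([23.1, 20.2], dtype=float32), 1.565)
tray (array([534.4,   2.1]), array([279.8, 279.5], dtype=float32), 0.097)
[110 149 139]
[ 16  73 137]
[ 90   7 179]
[  1 176 174]
[120  10 128]
```

```bash
python3 - <<'E'
from h import *
def rect(x,y,a,l,w,z): 
    c,s=np.cos(a),np.sin(a); return [(x+c*i*l/2-s*j*w/2,y+s*i*l/2+c*j*w/2,z) for i,j in((1,1),(1,-1),(-1,-1),(-1,1))]
def circ(x,y,r,z): return [(x+r*np.cos(t),y+r*np.sin(t),z) for t in np.linspace(0,6.28,40)]
S=[rect(.5838,.2637,.136,.06,.044,.036),rect(.4779,-.0695,.413,.064,.048,.012),rect(.4779,-.0695,.413,.08,.062,.012),rect(.5977,-.0542,.159,.1,.044,.012),rect(.5977,-.0542,.159,.078,.018,.012),
circ(.5907,.0685,.05,.016),circ(.4687,.062,.025,.028),rect(.455,-.3205,-.084,.072,.012,.01),circ(.5924,-.2786,.012,.105),circ(.5924,-.2786,.038,0),circ(.425,.3227,.012,.064),circ(.425,.3227,.012,0)]
for n,rois in (('top',[(130,180,330,330),(310,150,400,280)]),('scene',[(160,140,380,280),(370,210,490,310)])):
    p=snap(n); k=4
    im=cv2.resize(cv2.cvtColor(p['color'],cv2.COLOR_RGB2BGR),None,fx=k,fy=k,interpolation=cv2.INTER_CUBIC)
    for s in S:
        q=np.array([proj(p,X) for X in s]); q=((q+.5)*k-.5).round().astype(np.int32)
        cv2.polylines(im,[q],True,(0,255,0),1)
    for i,r in enumerate(rois):
        c=im[r[1]*k:r[3]*k,r[0]*k:r[2]*k]; cv2.imwrite(f'pics/ov_{n}{i}.png',c[:600,:] if c.shape[1]<=800 else cv2.resize(c,(800,int(c.shape[0]*800/c.shape[1]))))
E
```

```text
(no output)
```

View pics/ov_top0.png

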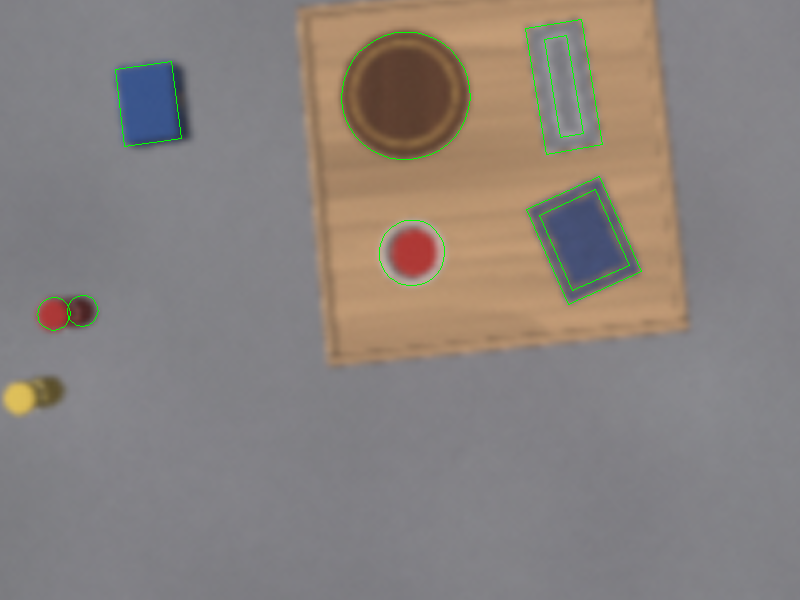

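View pics/ov_top1.png

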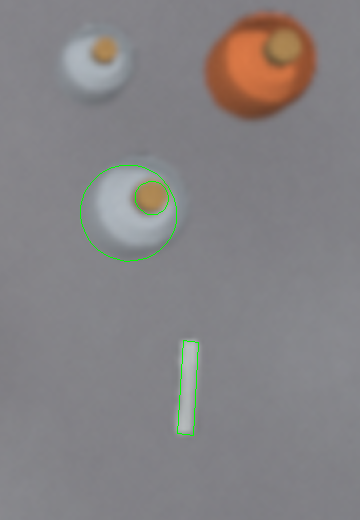

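View pics/ov_scene0.png

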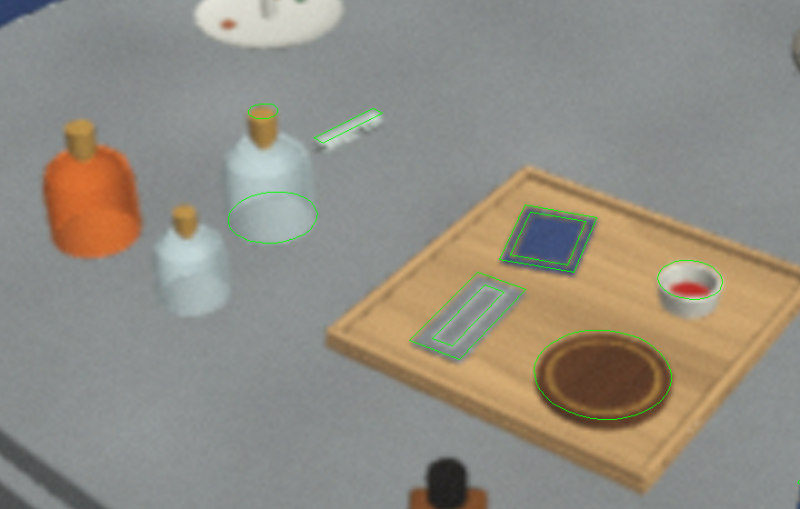

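View pics/ov_scene1.png

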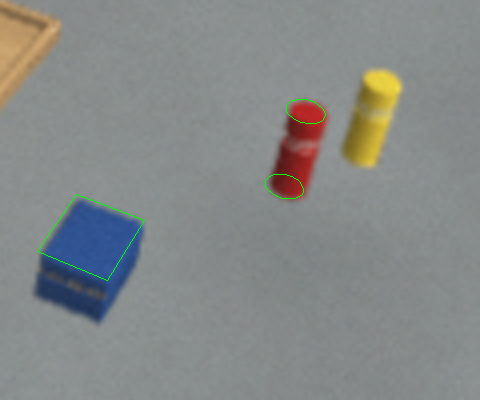

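```bash
cat > plan.py <<'E'
import sys; from h import *
x,y,z,yaw=map(float,sys.argv[1:5])
s=telemetry.observe(); P=s['tool_pos']; psi=s['tool_rot'][2]
th=-(yaw-psi); th=(th+np.pi)%(2*np.pi)-np.pi
d=np.array([x,y,z])-P
f=lambda a:(np.array([np.cos(a)*d[0]+np.sin(a)*d[1], np.sin(a)*d[0]-np.cos(a)*d[1], -d[2]])*1000).round(1)
print('t',round(s['time'],2),'pos',P.round(4),'rot',s['tool_rot'].round(3),'turn',round(th,3),'shift after turn',f(psi-th),'no turn',f(psi),'F',s['contact_force'].round(2),'open',round(s['opening'],4),'q6',s['qpos'][5].round(2))
E
python3 plan.py .584 .264 .12 3.278
```

```text
t 1.35 pos [0.2116 0.4805 0.2407] rot [3.141 0.    2.727] turn -0.551 shift after turn [-339.5 -265.1  120.7] no turn [-428.1  -48.1  120.7] F [ 0.45  0.06 -0.22] open 0.092 q6 -0.15
```

Request:
{"op": "servo_tool", "data": {"targets": "0 0 0 -0.14; 0 0 0 -0.14; 0 0 0 -0.14; 0 0 0 -0.13", "hand": 1}}

```text
time: 1.85
tool_pos: [0.2115, 0.4805, 0.2407]
tool_rot: [3.142, 0.0, -2.989]
contact_force: [-0.1, -0.2, 0.2]
opening: 0.0919
```

```bash
python3 plan.py .584 .264 .12 3.278
```

```text
t 1.85 pos [0.2115 0.4805 0.2407] rot [ 3.142  0.    -2.989] turn 0.016 shift after turn [-339.6 -265.1  120.7] no turn [-335.3 -270.5  120.7] F [-0.05 -0.18  0.15] open 0.0919 q6 -0.71
```

Request:
{"op": "servo_tool", "data": {"targets": "-10 -8 0 0.016; -30 -24 5 0; -40 -32 10 0; -40 -32 15 0; -40 -32 15 0; -40 -32 15 0; -40 -32 15 0; -40 -32 15 0; -30 -24 15 0; -20 -12 10 0; -8 -5 4 0"}}

```text
time: 3.22
tool_pos: [0.5964, 0.245, 0.119]
tool_rot: [3.14, 0.004, -3.046]
contact_force: [0.0, 1.1, 0.4]
opening: 0.0918
```

```bash
python3 plan.py .584 .264 .02 3.278; python3 -c "
from h import *
p=snap('wrist','w1.png');print(p['R'].round(3),-p['R'].T@p['t'])"
```

```text
t 3.23 pos [0.5964 0.245  0.119 ] rot [ 3.14   0.004 -3.046] turn -0.041 shift after turn [ 9.6 20.5 99. ] no turn [10.5 20.1 99. ] F [0.02 1.06 0.39] open 0.0918 q6 -1.4
[[-0.094  0.996  0.001]
 [ 0.946  0.089  0.313]
 [ 0.311  0.031 -0.95 ]] [0.51105252 0.23607559 0.2628053 ]
```

View pics/w1.png

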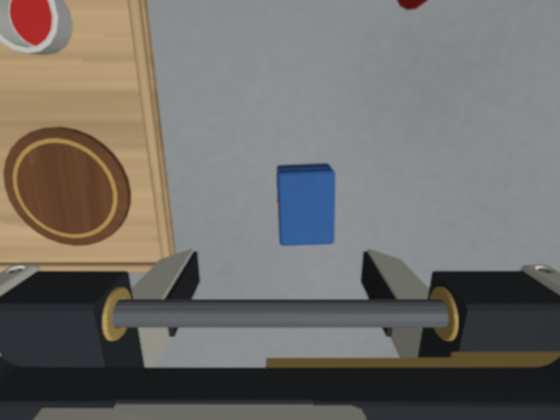

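```bash
python3 - <<'E'
from m import *
p=snap('wrist')
hsv=cv2.cvtColor(p['color'],cv2.COLOR_RGB2HSV); H,S,V=[hsv[...,i].astype(int) for i in range(3)]
m=comp(((H>100)&(H<130)&(S>100)&(V>120)).astype(np.uint8),roi=(250,150,360,260)); print(worldrect(p,m,.036)); print(hsv[210,300],hsv[167,300])
E
```

```text
(array([582.1, 263.8]), array([60.5, 44.2], dtype=float32), 0.124)
[108 160 148] [108 166  95]
```

Request:
{"op": "servo_tool", "data": {"targets": "10 20 20 -0.04; 0 0 20 0; 0 0 0 0"}}

```text
time: 3.7
tool_pos: [0.5821, 0.2671, 0.0809]
tool_rot: [3.139, 0.006, -3.004]
contact_force: [0.2, -0.0, 0.4]
opening: 0.0923
```

```bash
python3 plan.py .584 .264 .02 3.278
```

```text
t 3.7 pos [0.5821 0.2671 0.0809] rot [ 3.139  0.006 -3.004] turn 0.001 shift after turn [-1.5 -3.4 60.9] no turn [-1.5 -3.4 60.9] F [ 0.18 -0.    0.39] open 0.0923 q6 -1.4
```

Request:
{"op": "servo_tool", "data": {"targets": "0 -3 15 0; 0 0 20 0; 0 0 15 0; 0 0 8 0; 0 0 2 0; 0 0 0 0"}}

```text
time: 4.45
tool_pos: [0.5839, 0.2652, 0.0215]
tool_rot: [3.138, 0.012, -3.004]
contact_force: [0.2, -0.6, 0.0]
opening: 0.0917
```

Request:
{"op": "servo_tool", "data": {"targets": "0 0 0 0; 0 0 0 0; 0 0 0 0; 0 0 0 0; 0 0 0 0; 0 0 0 0; 0 0 0 0; 0 0 0 0", "hand": 0, "squeeze": 15}}

```text
time: 5.45
tool_pos: [0.5848, 0.2654, 0.0231]
tool_rot: [3.137, 0.014, -3.004]
contact_force: [0.5, 0.4, 0.3]
opening: 0.0437
```

```bash
python3 plan.py .584 .264 .1 3.278
```

```text
t 5.45 pos [0.5848 0.2654 0.0231] rot [ 3.137  0.014 -3.004] turn 0.001 shift after turn [  1.   -1.3 -76.9] no turn [  1.   -1.3 -76.9] F [0.51 0.39 0.35] open 0.0437 q6 -1.4
```

Request:
{"op": "servo_tool", "data": {"targets": "0 0 -10 0; 0 0 -30 0; 0 0 -40 0; 0 0 0 -0.14; 0 0 0 -0.14"}}

```text
time: 6.08
tool_pos: [0.5835, 0.265, 0.1077]
tool_rot: [3.142, 0.015, -2.716]
contact_force: [-0.8, -1.2, -1.6]
opening: 0.044
```

```bash
python3 plan.py .4795 -.069 .10 3.555
```

```text
t 6.08 pos [0.5835 0.265  0.1077] rot [ 3.142  0.015 -2.716] turn 0.012 shift after turn [ 229.4 -264.1    7.7] no turn [ 232.5 -261.3    7.7] F [-0.77 -1.16 -1.63] open 0.044 q6 -1.69
```

Request:
{"op": "servo_tool", "data": {"targets": "15 -17 0 0; 30 -34 0 0; 40 -46 0 0; 40 -46 0 0; 40 -46 0 0; 34 -39 0 0; 20 -23 0 0; 10 -11 0 0; 0 0 0 0"}}

```text
time: 7.2
tool_pos: [0.4833, -0.077, 0.1098]
tool_rot: [-3.137, 0.025, -2.713]
contact_force: [-0.7, 0.3, -1.4]
opening: 0.0437
```

```bash
python3 plan.py .4795 -.069 .045 3.555
```

```text
t 7.2 pos [ 0.4833 -0.077   0.1098] rot [-3.137  0.025 -2.713] turn 0.015 shift after turn [ 0.3  8.8 64.8] no turn [ 0.1  8.9 64.8] F [-0.7   0.28 -1.36] open 0.0437 q6 -2.33
```

Request:
{"op": "servo_tool", "data": {"targets": "0 9 25 0.015; 0 0 25 0; 0 0 14 0"}}

```text
time: 7.58
tool_pos: [0.4839, -0.0653, 0.0461]
tool_rot: [-3.135, 0.03, -2.725]
contact_force: [0.2, -0.7, -0.4]
opening: 0.044
```

```bash
python3 plan.py .4795 -.069 .035 3.555
```

```text
t 7.58 pos [ 0.4839 -0.0653  0.0461] rot [-3.135  0.03  -2.725] turn 0.003 shift after turn [ 5.5 -1.6 11.1] no turn [ 5.5 -1.6 11.1] F [ 0.19 -0.66 -0.44] open 0.044 q6 -2.3
```

Request:
{"op": "servo_tool", "data": {"targets": "5.5 -1.5 6 0; 1 0 4 0; 0 0 1 0"}}

```text
time: 7.95
tool_pos: [0.4792, -0.0682, 0.0349]
tool_rot: [-3.135, 0.03, -2.723]
contact_force: [-2.6, 0.9, 9.2]
opening: 0.0442
```

```bash
python3 plan.py .4795 -.069 .034 3.555; python3 -c "
from h import *
snap('wrist','w2.png')"
```

```text
t 7.95 pos [ 0.4792 -0.0682  0.0349] rot [-3.135  0.03  -2.723] turn 0.005 shift after turn [ 0.  -0.8  0.9] no turn [ 0.  -0.8  0.9] F [-2.64  0.9   9.21] open 0.0442 q6 -2.32
```

View pics/w2.png

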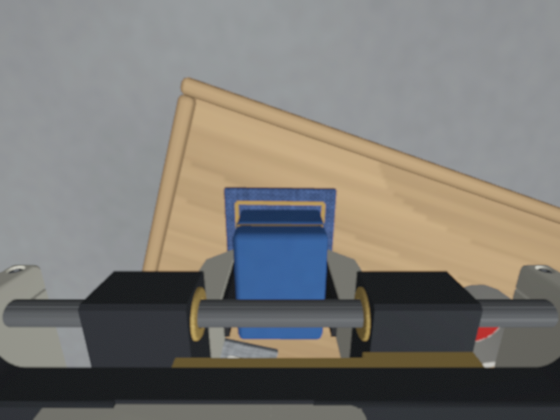

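The box is resting on the pad with 9 N of contact, sitting inside the outline. Releasing it now.

Request:
{"op": "servo_tool", "data": {"targets": "0 0 0 0; 0 0 0 0; 0 0 0 0", "hand": 0.7}}

```text
time: 8.38
tool_pos: [0.4801, -0.0687, 0.0361]
tool_rot: [-3.133, 0.032, -2.724]
contact_force: [0.2, -0.2, 0.3]
opening: 0.0636
```

Request:
{"op": "servo_tool", "data": {"targets": "0 0 -20 0; 0 0 -40 0; 0 0 -40 0"}}

```text
time: 8.75
tool_pos: [0.475, -0.0688, 0.1358]
tool_rot: [-3.138, 0.027, -2.724]
contact_force: [0.8, -0.8, -1.0]
opening: 0.0644
```

```bash
python3 plan.py .455 -.3205 .10 3.058; python3 - <<'E'
from m import *
p=snap('wrist','w3.png')
E
```

```text
t 8.75 pos [ 0.475  -0.0688  0.1358] rot [-3.138  0.027 -2.724] turn 0.501 shift after turn [  -1.1 -252.5   35.8] no turn [ 120.3 -222.    35.8] F [ 0.81 -0.75 -1.04] open 0.0644 q6 -2.31
```

View pics/w3.png

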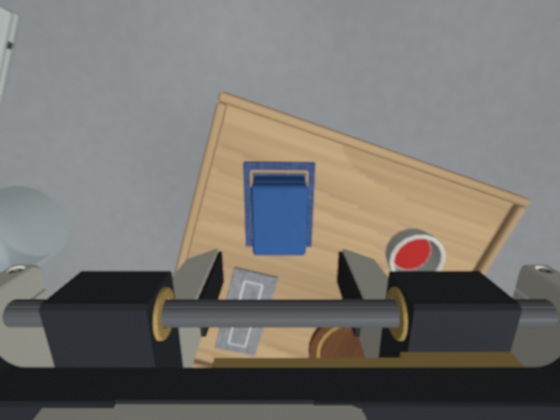

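```bash
python3 - <<'E'
from m import *
p=snap('wrist')
hsv=cv2.cvtColor(p['color'],cv2.COLOR_RGB2HSV); H,S,V=[hsv[...,i].astype(int) for i in range(3)]
b=(H>100)&(H<130)&(S>100)
print(hsv[220,280],hsv[165,280],hsv[180,280],hsv[220,248])
m=comp((b&(V>115)).astype(np.uint8),roi=(240,150,325,260)); print(worldrect(p,m,.048),m.sum())
m=comp(cv2.morphologyEx(((H>100)&(H<135)&(S>60)).astype(np.uint8),cv2.MORPH_CLOSE,np.ones((9,9))),roi=(235,150,325,262)); print(worldrect(p,m,.012),m.sum())
E
```

```text
[108 160 150] [133  26 119] [108 167  98] [138  27 115]
(array([468.9, -73.8]), array([77.4, 53.8], dtype=float32), 0.409) 4502
(array([480.1, -69.1]), array([89.5, 62.6], dtype=float32), 0.408) 5822
```

Request:
{"op": "servo_tool", "data": {"targets": "0 0 0 0.17; 0 0 0 0.17; 0 0 0 0.16; 0 -20 0 0; 0 -40 0 0; 0 -50 0 0; 0 -50 5 0; 0 -45 10 0; 0 -30 10 0; 0 -15 10 0; 0 0 0 0", "hand": 0.6}}

```text
time: 10.22
tool_pos: [0.4512, -0.3236, 0.0936]
tool_rot: [3.13, 0.029, 3.043]
contact_force: [0.3, 0.2, 0.4]
opening: 0.0551
```

```bash
python3 plan.py .455 -.3205 .016 3.058; python3 - <<'E'
from m import *
p=snap('wrist','w4.png')
E
```

```text
t 10.22 pos [ 0.4512 -0.3236  0.0936] rot [3.13  0.029 3.043] turn -0.015 shift after turn [-3.6  3.4 77.6] no turn [-3.5  3.4 77.6] F [0.32 0.21 0.42] open 0.0551 q6 -2.27
```

View pics/w4.png

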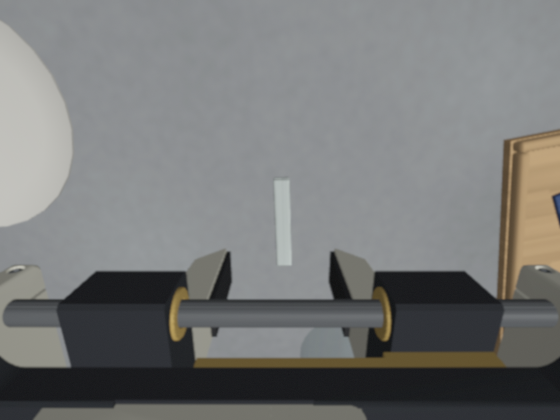

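```bash
python3 - <<'E'
from m import *
p=snap('wrist')
hsv=cv2.cvtColor(p['color'],cv2.COLOR_RGB2HSV); V=hsv[...,2].astype(int)
m=comp((V>160).astype(np.uint8),roi=(255,165,310,285)); print(worldrect(p,m,.010),m.sum(),V[220,283],V[220,260])
E
```

```text
(array([ 454.2, -321.3]), array([74.9, 14.6], dtype=float32), -0.067) 1306 185 148
```

Request:
{"op": "servo_tool", "data": {"targets": "-4 3 20 -0.015; -1 0 25 0; -1 0 20 0"}}

```text
time: 10.7
tool_pos: [0.463, -0.3169, 0.0319]
tool_rot: [3.134, 0.035, 3.065]
contact_force: [1.1, -1.1, 0.6]
opening: 0.0555
```

```bash
python3 plan.py .455 -.3205 .016 3.058
```

```text
t 10.7 pos [ 0.463  -0.3169  0.0319] rot [3.134 0.035 3.065] turn 0.007 shift after turn [ 7.7 -4.3 15.9] no turn [ 7.7 -4.2 15.9] F [ 1.05 -1.07  0.62] open 0.0555 q6 -2.27
```

Request:
{"op": "servo_tool", "data": {"targets": "8 -4 8 0; 1 0 7 0; 0 0 1 0"}}

```text
time: 11.08
tool_pos: [0.4543, -0.3179, 0.0156]
tool_rot: [3.134, 0.035, 3.068]
contact_force: [0.5, 1.0, 0.3]
opening: 0.0552
```

```bash
python3 plan.py .4545 -.321 .016 3.066
```

```text
t 11.07 pos [ 0.4543 -0.3179  0.0156] rot [3.134 0.035 3.068] turn 0.002 shift after turn [-0.4 -3.1 -0.4] no turn [-0.4 -3.1 -0.4] F [0.54 1.01 0.27] open 0.0552 q6 -2.29
```

Request:
{"op": "servo_tool", "data": {"targets": "0 -3 0 0"}}

```text
time: 11.2
tool_pos: [0.4543, -0.3211, 0.0161]
tool_rot: [3.134, 0.035, 3.068]
contact_force: [0.1, 0.5, -0.3]
opening: 0.0552
```

Request:
{"op": "servo_tool", "data": {"targets": "0 0 0 0; 0 0 0 0; 0 0 0.5 0; 0 0 0.5 0; 0 0 0.5 0; 0 0 0 0", "hand": 0, "squeeze": 15}}

```text
time: 11.95
tool_pos: [0.4549, -0.3219, 0.0158]
tool_rot: [3.136, 0.037, 3.068]
contact_force: [-0.1, 0.1, 0.8]
opening: 0.0114
```

```bash
python3 plan.py .4545 -.321 .1 3.066
```

```text
t 11.95 pos [ 0.4549 -0.3219  0.0158] rot [3.136 0.037 3.068] turn 0.002 shift after turn [  0.5   0.9 -84.2] no turn [  0.5   0.9 -84.2] F [-0.12  0.1   0.8 ] open 0.0114 q6 -2.3
```

Request:
{"op": "servo_tool", "data": {"targets": "0 0 -15 0; 0 0 -35 0; 0 0 -40 0; 0 0 0 -0.12; 0 0 0 -0.11; 0 0 0 0"}}

```text
time: 12.7
tool_pos: [0.4519, -0.3228, 0.1137]
tool_rot: [-3.135, 0.04, -2.979]
contact_force: [-0.1, -0.4, 0.3]
opening: 0.012
```

```bash
python3 plan.py .598 -.054 .10 3.30; python3 -c "
from h import *
snap('wrist','w5.png')"
```

```text
t 12.7 pos [ 0.4519 -0.3228  0.1137] rot [-3.135  0.04  -2.979] turn 0.004 shift after turn [-186.6  242.4   13.7] no turn [-187.6  241.7   13.7] F [-0.12 -0.38  0.3 ] open 0.012 q6 -2.53
```

View pics/w5.png

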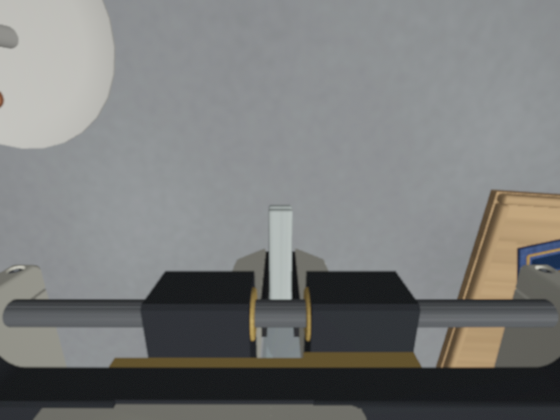

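Request:
{"op": "servo_tool", "data": {"targets": "-15 20 0 0; -30 38 0 0; -38 48 0 0; -38 48 0 0; -35 45 0 0; -20 28 5 0; -10 13 5 0; 0 0 0 0"}}

```text
time: 13.75
tool_pos: [0.6034, -0.0508, 0.11]
tool_rot: [-3.135, 0.04, -3.001]
contact_force: [-0.3, -0.1, -0.5]
opening: 0.0118
```

```bash
python3 plan.py .598 -.054 .04 3.30; python3 -c "
from h import *
snap('wrist','w6.png')"
```

```text
t 13.75 pos [ 0.6034 -0.0508  0.11  ] rot [-3.135  0.04  -3.001] turn -0.018 shift after turn [ 5.8 -2.4 70. ] no turn [ 5.8 -2.5 70. ] F [-0.27 -0.13 -0.54] open 0.0118 q6 -1.93
```

View pics/w6.png

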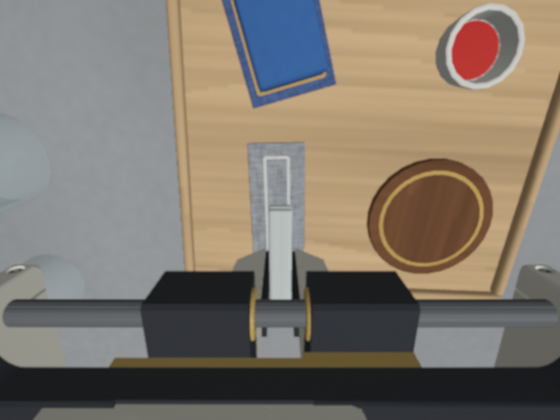

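```bash
python3 - <<'E'
from h import *
p=snap('wrist')
for u,v in [(248,144),(304,142),(265,157),(289,156),(268,240),(252,240),(306,240)]: print((u,v),at(p,u,v,.012)[:2].round(4))
a=.159
for L in (.05,.039): print('exp near edge',(np.array([.5977,-.0542])-L*np.array([np.cos(a),np.sin(a)])).round(4), (at(p,276,143 if L==.05 else 156.5,.012)[:2]).round(4))
E
```

```text
(248, 144) [ 0.551  -0.0844]
(304, 142) [ 0.5436 -0.0428]
(265, 157) [ 0.559  -0.0705]
(289, 156) [ 0.5556 -0.0524]
(268, 240) [ 0.6283 -0.0595]
(252, 240) [ 0.6302 -0.0728]
(306, 240) [ 0.6238 -0.0277]
exp near edge [ 0.5483 -0.0621] [ 0.5473 -0.0635]
exp near edge [ 0.5592 -0.0604] [ 0.5574 -0.0622]
```

Request:
{"op": "servo_tool", "data": {"targets": "6 -3 20 -0.018; 1 0 25 0; 1 0 18 0"}}

```text
time: 14.22
tool_pos: [0.598, -0.0622, 0.0483]
tool_rot: [-3.132, 0.044, -2.991]
contact_force: [-0.1, 0.2, -0.5]
opening: 0.0116
```

```bash
python3 plan.py .597 -.055 .028 3.30
```

```text
t 14.22 pos [ 0.598  -0.0622  0.0483] rot [-3.132  0.044 -2.991] turn -0.008 shift after turn [-0.1  7.3 20.3] no turn [-0.1  7.3 20.3] F [-0.08  0.17 -0.52] open 0.0116 q6 -1.96
```

Request:
{"op": "servo_tool", "data": {"targets": "0 7 8 -0.008; 0 0 7 0; 0 0 0 0"}}

```text
time: 14.6
tool_pos: [0.5965, -0.0578, 0.0325]
tool_rot: [-3.132, 0.042, -2.987]
contact_force: [-0.4, -0.1, -0.2]
opening: 0.0117
```

```bash
python3 plan.py .597 -.055 .028 3.30
```

```text
t 14.6 pos [ 0.5965 -0.0578  0.0325] rot [-3.132  0.042 -2.987] turn -0.004 shift after turn [-1.   2.7  4.5] no turn [-0.9  2.7  4.5] F [-0.45 -0.1  -0.24] open 0.0117 q6 -1.96
```

Request:
{"op": "servo_tool", "data": {"targets": "-1 3 2.5 0; 0 0 1.5 0; 0 0 1 0"}}

```text
time: 14.98
tool_pos: [0.5983, -0.0547, 0.0287]
tool_rot: [-3.131, 0.045, -2.987]
contact_force: [0.6, 0.0, -0.3]
opening: 0.012
```

```bash
python3 plan.py .597 -.055 .028 3.30; python3 -c "
from h import *
snap('wrist','w7.png')"
```

```text
t 14.97 pos [ 0.5983 -0.0547  0.0287] rot [-3.131  0.045 -2.987] turn -0.004 shift after turn [ 1.3 -0.1  0.7] no turn [ 1.3 -0.1  0.7] F [ 0.6   0.04 -0.31] open 0.012 q6 -1.95
```

View pics/w7.png

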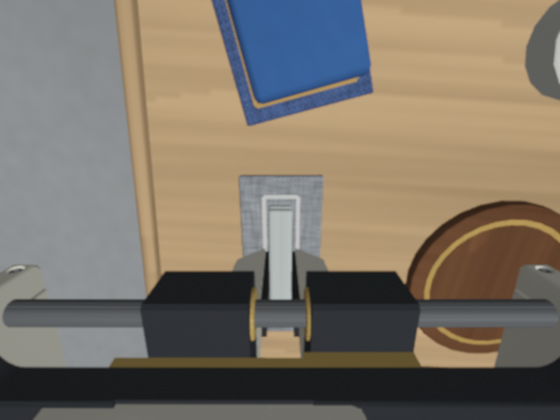

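The wrist view shows the clip inside the white outline, with its end at (281,205) and the outline end at (281,197). The box also sits inside its own outline. I'll lower the last millimetre and release.

Request:
{"op": "servo_tool", "data": {"targets": "0 0 1 0; 0 0 0.5 0; 0 0 0.5 0"}}

```text
time: 15.4
tool_pos: [0.5984, -0.0547, 0.0278]
tool_rot: [-3.13, 0.045, -2.987]
contact_force: [-2.7, 0.6, 5.7]
opening: 0.0117
```

Request:
{"op": "servo_tool", "data": {"targets": "0 0 0 0; 0 0 0 0; 0 0 0 0", "hand": 0.4}}

```text
time: 15.78
tool_pos: [0.5985, -0.0547, 0.0276]
tool_rot: [-3.13, 0.045, -2.987]
contact_force: [1.0, 0.3, -0.5]
opening: 0.0352
```

Request:
{"op": "servo_tool", "data": {"targets": "0 0 -15 0; 0 0 -35 0; 0 0 -40 0; 0 0 -25 0"}}

```text
time: 16.27
tool_pos: [0.592, -0.0541, 0.1462]
tool_rot: [-3.132, 0.042, -2.987]
contact_force: [0.2, -0.3, -0.4]
opening: 0.037
```

```bash
python3 plan.py .425 .3227 .12 3.141; python3 -c "
from h import *
snap('wrist','w8.png')"
```

```text
t 16.27 pos [ 0.592  -0.0541  0.1462] rot [-3.132  0.042 -2.987] turn 0.155 shift after turn [167.3 376.7  26.2] no turn [107.  398.   26.2] F [ 0.24 -0.28 -0.39] open 0.037 q6 -1.95
```

View pics/w8.png

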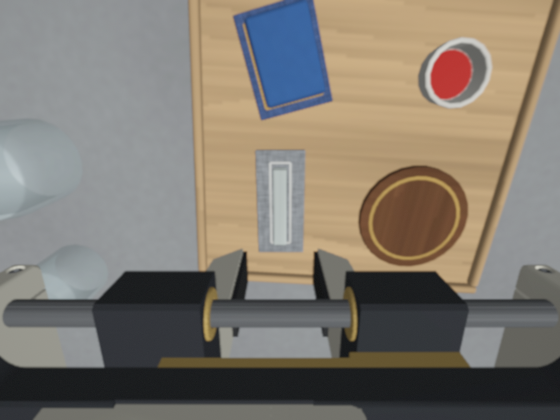

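Request:
{"op": "servo_tool", "data": {"targets": "0 0 0 0.155; 8 18 0 0; 16 36 0 0; 22 50 0 0; 22 50 0 0; 22 50 0 0; 22 50 0 0; 22 50 0 0; 18 40 0 0; 10 22 0 0; 4 10 0 0; 0 0 0 0", "hand": 0.6}}

```text
time: 17.82
tool_pos: [0.4086, 0.3373, 0.1395]
tool_rot: [-3.135, 0.046, -3.108]
contact_force: [0.0, -0.2, 0.7]
opening: 0.0553
```

```bash
python3 plan.py .425 .3227 .12 3.141; python3 -c "
from m import *
p=snap('wrist','w9.png')
hsv=cv2.cvtColor(p['color'],cv2.COLOR_RGB2HSV); H,S,V=[hsv[...,i].astype(int) for i in range(3)]
for r in cams.cut_out(p,'balm'): print(r['score'],r['extent'])
t=snap('top','top2.png')
"
```

```text
t 17.82 pos [0.4086 0.3373 0.1395] rot [-3.135  0.046 -3.108] turn 0.034 shift after turn [-16.4 -14.6  19.5] no turn [-15.9 -15.1  19.5] F [ 0.   -0.25  0.7 ] open 0.0553 q6 -1.02
0.87 [263.6, 225.9, 27.6, 56.9]
0.78 [296.7, 154.7, 34.0, 42.6]
```

View pics/w9.png

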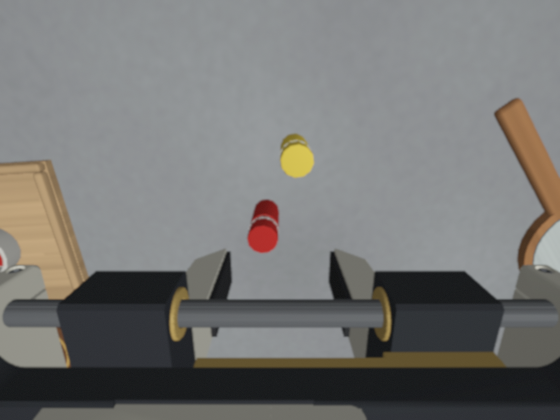

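View pics/top2.png

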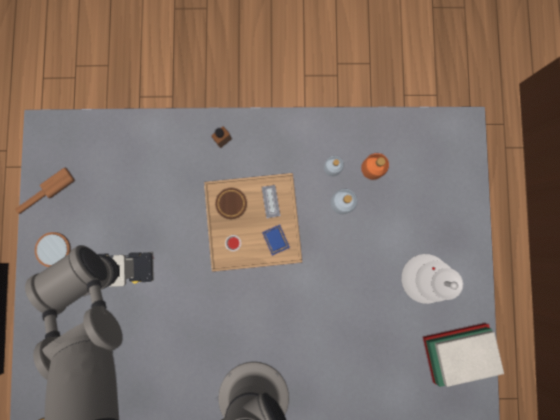

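```bash
python3 - <<'E'
from m import *
p=snap('wrist'); print('balm top wrist',at(p,263,236,.064).round(4),'yellow',at(p,297,160,.064).round(4))
t=snap('top'); hsv=cv2.cvtColor(t['color'],cv2.COLOR_RGB2HSV); H,S,V=[hsv[...,i].astype(int) for i in range(3)]
print('box',worldrect(t,comp(((H>100)&(H<130)&(S>128)).astype(np.uint8),roi=(255,222,295,260)),.048))
print('clip',worldrect(t,comp((V>150).astype(np.uint8)*(S<50),roi=(258,184,283,220)),.022), V[200,271],S[200,271])
a=cv2.cvtColor(t['color'],cv2.COLOR_RGB2BGR); cv2.imwrite('pics/t2c.png',cv2.resize(a[180:260,250:300],None,fx=7,fy=7,interpolation=cv2.INTER_CUBIC))
E
```

```text
balm top wrist [0.4203 0.3224 0.064 ] yellow [0.3614 0.3454 0.064 ]
box (array([479.4, -68.6]), array([57. , 38.2], dtype=float32), 0.413)
clip (array([598.2, -53.8]), array([82.8, 25.9], dtype=float32), 0.182) 180 6
```

View pics/t2c.png

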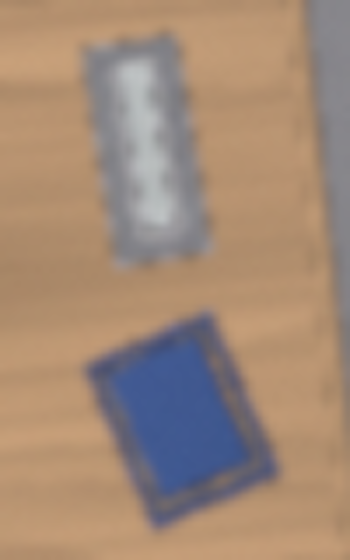

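Request:
{"op": "servo_tool", "data": {"targets": "-14 -15 0 0.034; 0 0 20 0; 0 0 0 0"}}

```text
time: 18.45
tool_pos: [0.4272, 0.319, 0.1205]
tool_rot: [-3.137, 0.047, 3.133]
contact_force: [0.8, -0.6, -0.3]
opening: 0.0551
```

```bash
python3 plan.py .4225 .3225 .09 3.141
```

```text
t 18.45 pos [0.4272 0.319  0.1205] rot [-3.137  0.047  3.133] turn -0.008 shift after turn [ 4.7  3.5 30.5] no turn [ 4.8  3.4 30.5] F [ 0.83 -0.6  -0.35] open 0.0551 q6 -1.03
```

Request:
{"op": "servo_tool", "data": {"targets": "5 3.5 10 0; 1 0 20 0; 1 0 25 0; 1 0 15 0; 0 0 0 0"}}

```text
time: 19.08
tool_pos: [0.4229, 0.3234, 0.0494]
tool_rot: [-3.139, 0.05, 3.132]
contact_force: [0.0, -0.2, 1.1]
opening: 0.055
```

```bash
python3 plan.py .4225 .3225 .042 3.141; python3 -c "
from h import *
snap('wrist','w10.png')"
```

```text
t 19.07 pos [0.4229 0.3234 0.0494] rot [-3.139  0.05   3.132] turn -0.009 shift after turn [ 0.4 -0.9  7.4] no turn [ 0.4 -0.9  7.4] F [ 0.01 -0.24  1.11] open 0.055 q6 -1.01
```

View pics/w10.png

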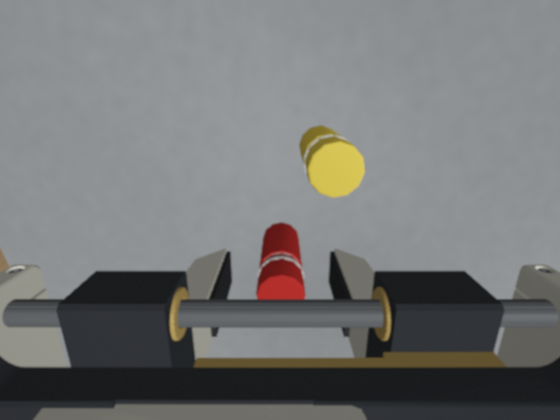

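Request:
{"op": "servo_tool", "data": {"targets": "0 -0.5 7 0; 0 0 0 0"}}

```text
time: 19.38
tool_pos: [0.4245, 0.3236, 0.044]
tool_rot: [-3.141, 0.054, 3.132]
contact_force: [0.2, 0.4, 1.0]
opening: 0.0551
```

Request:
{"op": "servo_tool", "data": {"targets": "0 0 0 0; 0 0 0 0; 0 0 0 0; 0 0 0 0; 0 0 0 0; 0 0 0 0", "hand": 0, "squeeze": 12}}

```text
time: 20.12
tool_pos: [0.425, 0.3239, 0.045]
tool_rot: [3.141, 0.055, 3.132]
contact_force: [-0.8, -0.3, -0.2]
opening: 0.0238
```

```bash
python3 plan.py .4225 .3225 .13 3.141
```

```text
t 20.12 pos [0.425  0.3239 0.045 ] rot [3.141 0.055 3.132] turn -0.009 shift after turn [  2.5  -1.4 -85. ] no turn [  2.5  -1.4 -85. ] F [-0.76 -0.25 -0.18] open 0.0238 q6 -1.01
```

Request:
{"op": "servo_tool", "data": {"targets": "0 0 -15 0; 0 0 -30 0; 0 0 -30 0; 0 0 0 0"}}

```text
time: 20.62
tool_pos: [0.4209, 0.3241, 0.1246]
tool_rot: [3.141, 0.056, 3.132]
contact_force: [-0.4, 0.1, 0.1]
opening: 0.0237
```

```bash
python3 plan.py .4705 .062 .12 3.141; python3 -c "
from h import *
snap('wrist','w11.png')"
```

```text
t 20.62 pos [0.4209 0.3241 0.1246] rot [3.141 0.056 3.132] turn -0.009 shift after turn [ -49.8 -262.1    4.6] no turn [ -52.1 -261.6    4.6] F [-0.39  0.11  0.06] open 0.0237 q6 -1.01
```

View pics/w11.png

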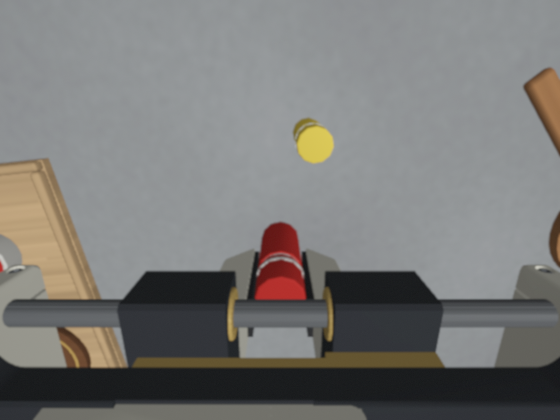

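Request:
{"op": "servo_tool", "data": {"targets": "-4 -20 0 0; -8 -38 0 0; -10 -48 0 0; -10 -48 0 0; -9 -45 0 0; -6 -30 0 0; -3 -15 0 0; 0 0 0 0; 0 0 0 0"}}

```text
time: 21.8
tool_pos: [0.465, 0.0728, 0.12]
tool_rot: [-3.14, 0.043, 3.134]
contact_force: [0.5, -0.2, -0.9]
opening: 0.0238
```

```bash
python3 plan.py .4705 .062 .085 3.141; python3 -c "
from h import *
p=snap('wrist','w12.png')
P=telemetry.observe()['tool_pos']
print(P,proj(p,P))"
```

```text
t 21.8 pos [0.465  0.0728 0.12  ] rot [-3.14   0.043  3.134] turn -0.007 shift after turn [ -5.5 -10.8  35. ] no turn [ -5.6 -10.7  35. ] F [ 0.53 -0.17 -0.85] open 0.0238 q6 -1.57
[0.46500457 0.07289793 0.12001257] [281.5641214  280.27339291]
```

View pics/w12.png

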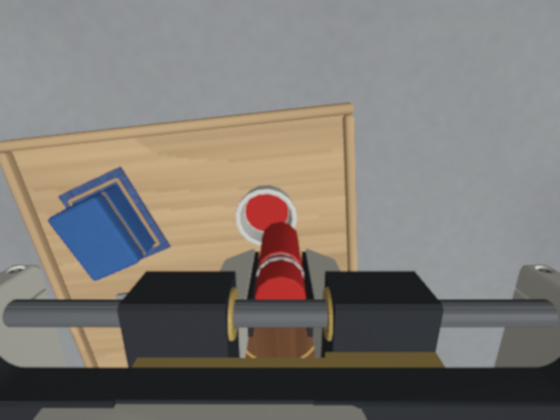

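```bash
python3 - <<'E'
from h import *
p=snap('wrist')
print('rim',[at(p,u,v,.028)[:2].round(4) for u,v in ((237,216),(297,216),(267,187))],'floor',[at(p,u,v,.012)[:2].round(4) for u,v in ((246,213),(289,213),(267,194))])
for X in ((.4687,.062,.028),): print(proj(p,X))
E
```

```text
rim [array([0.4648, 0.0377]), array([0.4651, 0.0856]), array([0.4409, 0.0622])] floor [array([0.4683, 0.0431]), array([0.4686, 0.0796]), array([0.4516, 0.0613])]
[267.54778145 220.35058606]
```

Request:
{"op": "servo_tool", "data": {"targets": "-3 -7 10 -0.007; -2 -4 10 0; 0 0 0 0"}}

```text
time: 22.28
tool_pos: [0.4709, 0.0626, 0.0987]
tool_rot: [-3.14, 0.043, -3.138]
contact_force: [0.8, 0.2, -0.9]
opening: 0.024
```

```bash
python3 plan.py .4705 .062 .065 3.141
```

```text
t 22.27 pos [0.4709 0.0626 0.0987] rot [-3.14   0.043 -3.138] turn 0.004 shift after turn [ 0.4 -0.6 33.7] no turn [ 0.4 -0.6 33.7] F [ 0.8   0.18 -0.9 ] open 0.024 q6 -1.6
```

Request:
{"op": "servo_tool", "data": {"targets": "1 -0.5 15 0; 1 0 12 0; 0 0 5 0; 0 0 0 0"}}

```text
time: 22.78
tool_pos: [0.4706, 0.062, 0.0653]
tool_rot: [-3.14, 0.042, -3.138]
contact_force: [-0.1, -0.0, -0.4]
opening: 0.0237
```

```bash
python3 plan.py .470 .062 .057 3.141; python3 -c "
from h import *
p=snap('wrist','w13.png')"
```

```text
t 22.77 pos [0.4706 0.062  0.0653] rot [-3.14   0.042 -3.138] turn 0.004 shift after turn [ 0.6 -0.   8.3] no turn [ 0.6 -0.   8.3] F [-0.11 -0.02 -0.38] open 0.0237 q6 -1.6
```

View pics/w13.png

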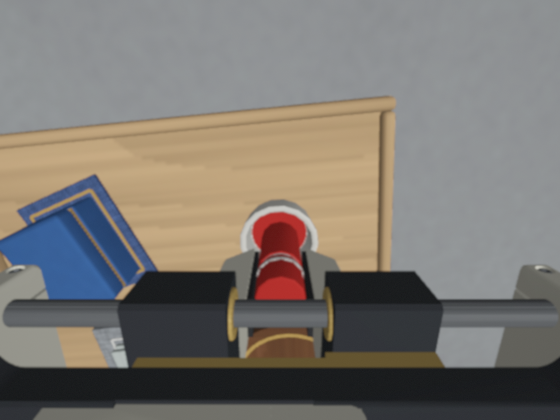

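The balm bottom is inside the cup rim, centred sideways at about column 280. I'll lower it to contact.

Request:
{"op": "servo_tool", "data": {"targets": "0.5 0 4 0; 0 0 2.5 0; 0 0 1.5 0"}}

```text
time: 23.2
tool_pos: [0.4712, 0.062, 0.0579]
tool_rot: [-3.14, 0.045, -3.138]
contact_force: [-0.2, 0.4, 0.3]
opening: 0.0238
```

```bash
python3 plan.py .470 .062 .057 3.141
```

```text
t 23.2 pos [0.4712 0.062  0.0579] rot [-3.14   0.045 -3.138] turn 0.004 shift after turn [ 1.2 -0.   0.9] no turn [ 1.2 -0.   0.9] F [-0.19  0.37  0.3 ] open 0.0238 q6 -1.6
```

Request:
{"op": "servo_tool", "data": {"targets": "0.5 0 1 0; 0 0 0.7 0; 0 0 0.5 0"}}

```text
time: 23.58
tool_pos: [0.471, 0.062, 0.057]
tool_rot: [-3.14, 0.046, -3.138]
contact_force: [-2.4, -0.8, 6.2]
opening: 0.0235
```

Contact reads 6 N, so I'm releasing.

Request:
{"op": "servo_tool", "data": {"targets": "0 0 0 0; 0 0 0 0; 0 0 0 0", "hand": 0.5}}

```text
time: 23.95
tool_pos: [0.4712, 0.062, 0.0571]
tool_rot: [-3.14, 0.047, -3.138]
contact_force: [-0.1, -0.1, 0.2]
opening: 0.0451
```

Request:
{"op": "servo_tool", "data": {"targets": "0 0 -15 0; 0 0 -35 0; 0 0 -40 0; 0 0 -25 0; 0 0 0 0"}}

```text
time: 24.58
tool_pos: [0.4653, 0.0622, 0.1742]
tool_rot: [-3.14, 0.044, -3.138]
contact_force: [-0.4, -0.2, 0.7]
opening: 0.0457
```

```bash
python3 plan.py .5924 -.2786 .17 3.141; python3 -c "
from h import *
p=snap('wrist','w14.png')"
```

```text
t 24.57 pos [0.4653 0.0622 0.1742] rot [-3.14   0.044 -3.138] turn 0.004 shift after turn [-127.3 -340.7    4.2] no turn [-126.  -341.2    4.2] F [-0.37 -0.21  0.68] open 0.0457 q6 -1.6
```

View pics/w14.png

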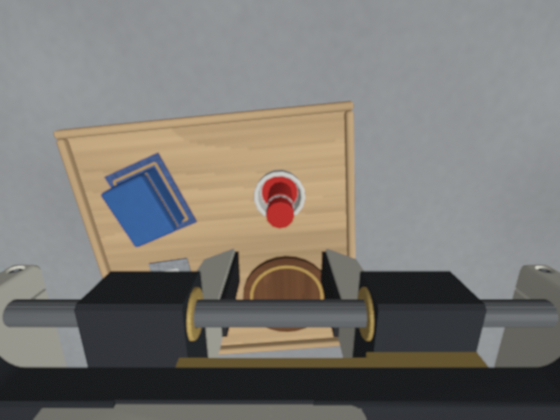

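Request:
{"op": "servo_tool", "data": {"targets": "-7 -18 0 0; -13 -36 0 0; -18 -48 0 0; -18 -48 0 0; -18 -48 0 0; -18 -48 0 0; -15 -40 0 0; -9 -25 0 0; -5 -12 0 0; -2 -8 0 0; 0 0 0 0", "hand": 0.65}}

```text
time: 26.0
tool_pos: [0.5858, -0.2751, 0.1566]
tool_rot: [3.131, 0.016, -3.136]
contact_force: [-0.9, 0.2, 0.4]
opening: 0.0597
```

```bash
python3 plan.py .5924 -.2786 .14 3.141; python3 -c "
from h import *
p=snap('wrist','w15.png')"
```

```text
t 26.0 pos [ 0.5858 -0.2751  0.1566] rot [ 3.131  0.016 -3.136] turn 0.006 shift after turn [-6.6 -3.4 16.6] no turn [-6.6 -3.5 16.6] F [-0.94  0.16  0.44] open 0.0597 q6 -2.15
```

View pics/w15.png

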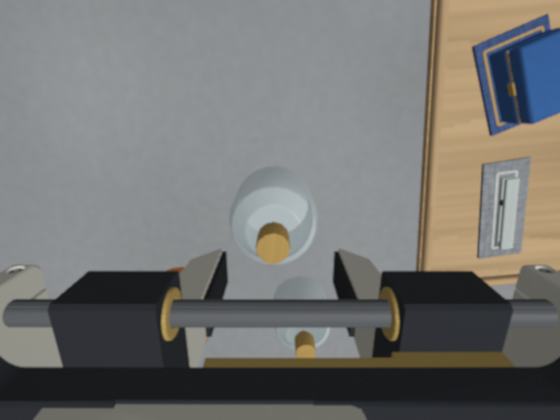

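```bash
python3 - <<'E'
from h import *
p=snap('wrist')
print(at(p,273,243,.105).round(4), proj(p,(.5924,-.2786,.105)), p['K'][0,0]*.012/ (p['R']@np.array([.59,-.28,.105])+p['t'])[2])
a=cv2.cvtColor(p['color'],cv2.COLOR_RGB2BGR)[160:280,220:340]; cv2.imwrite('pics/w15c.png',cv2.resize(a,None,fx=5,fy=5,interpolation=cv2.INTER_CUBIC))
E
```

```text
[ 0.5883 -0.2795  0.105 ] [274.40327823 248.46980465] 17.573289220144556
```

View pics/w15c.png

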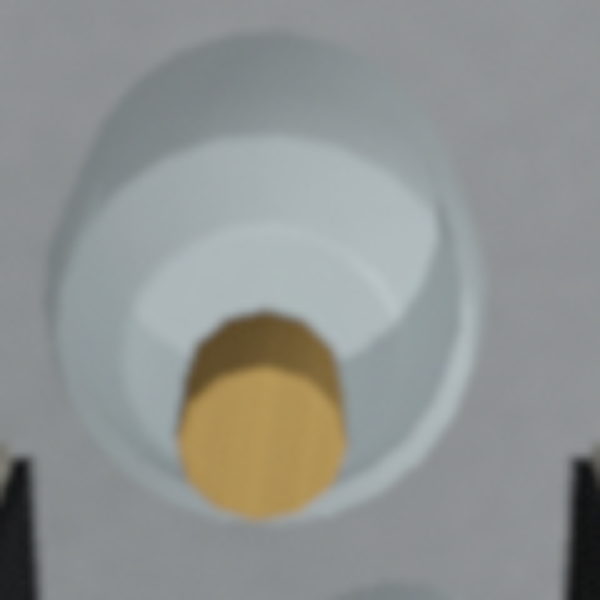

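Request:
{"op": "servo_tool", "data": {"targets": "-6 -5 10 0.006; 0 0 20 0; 0 0 0 0"}}

```text
time: 26.48
tool_pos: [0.5934, -0.2777, 0.1264]
tool_rot: [3.131, 0.017, -3.14]
contact_force: [-0.6, 0.0, 0.2]
opening: 0.0594
```

```bash
python3 plan.py .592 -.280 .095 3.141;  python3 -c "
from h import *
p=snap('wrist','w16.png')"
```

```text
t 26.48 pos [ 0.5934 -0.2777  0.1264] rot [ 3.131  0.017 -3.14 ] turn 0.002 shift after turn [ 1.4 -2.3 31.4] no turn [ 1.4 -2.3 31.4] F [-0.58  0.02  0.19] open 0.0594 q6 -2.14
```

View pics/w16.png

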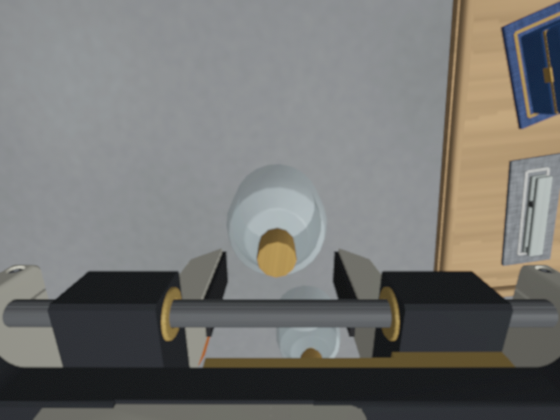

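Request:
{"op": "servo_tool", "data": {"targets": "1.5 -2.5 12 0; 0.5 0 12 0; 0 0 5 0; 0 0 0 0"}}

```text
time: 27.02
tool_pos: [0.5931, -0.2808, 0.0978]
tool_rot: [3.133, 0.021, -3.14]
contact_force: [-0.3, 0.2, -0.0]
opening: 0.0596
```

```bash
python3 plan.py .592 -.280 .094 3.141
```

```text
t 27.02 pos [ 0.5931 -0.2808  0.0978] rot [ 3.133  0.021 -3.14 ] turn 0.002 shift after turn [1.1 0.8 3.8] no turn [1.1 0.8 3.8] F [-0.31  0.2  -0.04] open 0.0596 q6 -2.15
```

Request:
{"op": "servo_tool", "data": {"targets": "1 0.8 3 0; 0 0 0.5 0"}}

```text
time: 27.28
tool_pos: [0.5923, -0.2801, 0.0945]
tool_rot: [3.134, 0.021, -3.14]
contact_force: [0.1, 0.1, 0.4]
opening: 0.0597
```

Request:
{"op": "servo_tool", "data": {"targets": "0 0 0 0; 0 0 0 0; 0 0 0.4 0; 0 0 0 0; 0 0 0.4 0; 0 0 0 0; 0 0 0 0", "hand": 0, "squeeze": 25}}

```text
time: 28.15
tool_pos: [0.5927, -0.28, 0.0948]
tool_rot: [3.134, 0.023, -3.14]
contact_force: [-0.7, 0.5, 0.6]
opening: 0.0232
```

```bash
python3 plan.py .592 -.280 .155 3.141
```

```text
t 28.15 pos [ 0.5927 -0.28    0.0948] rot [ 3.134  0.023 -3.14 ] turn 0.002 shift after turn [  0.7   0.  -60.2] no turn [  0.7   0.  -60.2] F [-0.66  0.46  0.63] open 0.0232 q6 -2.15
```

Request:
{"op": "servo_tool", "data": {"targets": "0 0 -6 0; 0 0 -12 0; 0 0 -20 0; 0 0 -20 0; 0 0 -10 0; 0 0 0 0"}}

```text
time: 28.9
tool_pos: [0.5905, -0.2805, 0.1654]
tool_rot: [3.134, 0.021, -3.14]
contact_force: [-0.4, 0.1, -2.5]
opening: 0.0234
```

```bash
python3 plan.py .5907 .0685 .16 3.141; python3 -c "
from h import *
p=snap('scene','s3.png')
a=cv2.imread('pics/s3.png')[120:290,150:390]; cv2.imwrite('pics/s3c.png',cv2.resize(a,None,fx=3,fy=3,interpolation=cv2.INTER_CUBIC))"
```

```text
t 28.9 pos [ 0.5905 -0.2805  0.1654] rot [ 3.134  0.021 -3.14 ] turn 0.002 shift after turn [ -0.  349.    5.4] no turn [ -0.7 349.    5.4] F [-0.42  0.08 -2.48] open 0.0234 q6 -2.15
```

View pics/s3c.png

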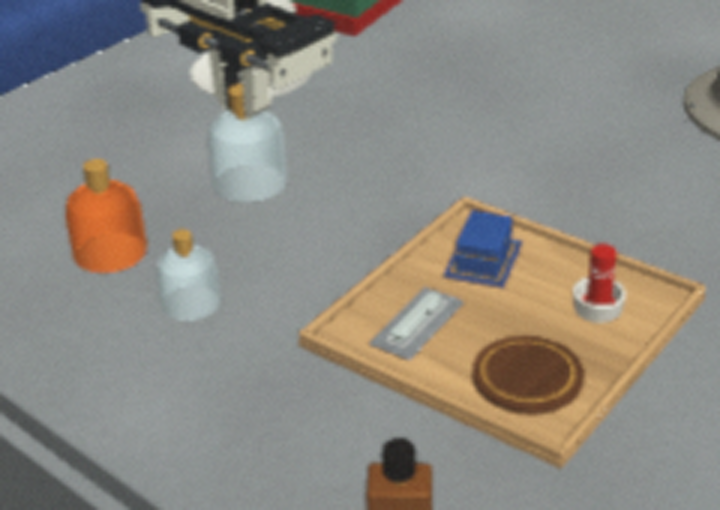

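Request:
{"op": "servo_tool", "data": {"targets": "0 10 -2 0; 0 25 -2 0; 0 35 0 0; 0 40 0 0; 0 40 0 0; 0 40 0 0; 0 40 0 0; 0 40 0 0; 0 35 0 0; 0 22 0 0; 0 12 0 0; 0 5 0 0; 0 0 0 0"}}

```text
time: 30.58
tool_pos: [0.5804, 0.0925, 0.1692]
tool_rot: [3.125, 0.009, -3.132]
contact_force: [0.2, -0.3, -2.4]
opening: 0.0235
```

```bash
python3 plan.py .591 .0685 .13 3.141; python3 -c "
from h import *
p=snap('wrist','w17.png')"
```

```text
t 30.57 pos [0.5804 0.0925 0.1692] rot [ 3.125  0.009 -3.132] turn 0.01 shift after turn [-10.6 -24.   39.2] no turn [-10.4 -24.1  39.2] F [ 0.2  -0.33 -2.37] open 0.0235 q6 -1.57
```

View pics/w17.png

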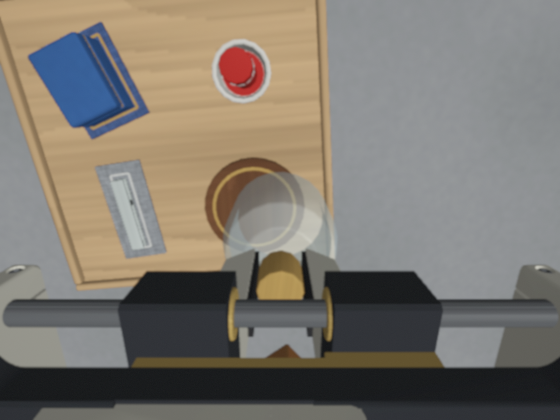

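Request:
{"op": "servo_tool", "data": {"targets": "-5 -12 5 0.01; -4 -9 8 0; -1 -3 8 0; 0 0 0 0"}}

```text
time: 31.12
tool_pos: [0.5915, 0.0638, 0.1456]
tool_rot: [3.126, 0.008, 3.136]
contact_force: [-0.0, 0.7, -2.6]
opening: 0.0234
```

```bash
python3 plan.py .591 .0685 .12 3.141; python3 -c "
from h import *
p=snap('wrist','w18.png')
a=p['R']
# base circle prediction
print([proj(p,(.5907+.05*np.cos(t),.0685+.05*np.sin(t),.016)).round(1).tolist() for t in (0,1.571,3.1416,4.712)])"
```

```text
t 31.12 pos [0.5915 0.0638 0.1456] rot [3.126 0.008 3.136] turn -0.005 shift after turn [ 0.5  4.7 25.6] no turn [ 0.6  4.7 25.6] F [-0.01  0.68 -2.63] open 0.0234 q6 -1.6
[[283.9, 254.2], [338.3, 204.1], [283.5, 149.5], [229.0, 205.3]]
```

View pics/w18.png

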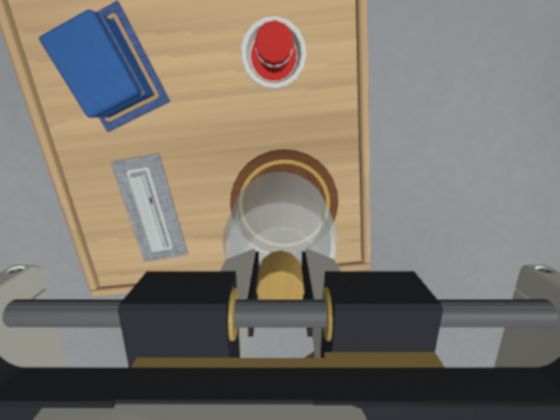

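Request:
{"op": "servo_tool", "data": {"targets": "0.5 5 10 0; 0 0 12 0; 0 0 6 0; 0 0 0 0"}}

```text
time: 31.68
tool_pos: [0.5911, 0.0708, 0.116]
tool_rot: [3.126, 0.008, 3.137]
contact_force: [0.3, 0.1, -1.8]
opening: 0.0233
```

```bash
python3 plan.py .591 .0685 .111 3.141; python3 -c "
from h import *
p=snap('wrist','w19.png')"
```

```text
t 31.68 pos [0.5911 0.0708 0.116 ] rot [3.126 0.008 3.137] turn -0.004 shift after turn [ 0.1 -2.3  5. ] no turn [ 0.1 -2.3  5. ] F [ 0.31  0.1  -1.76] open 0.0233 q6 -1.59
```

View pics/w19.png

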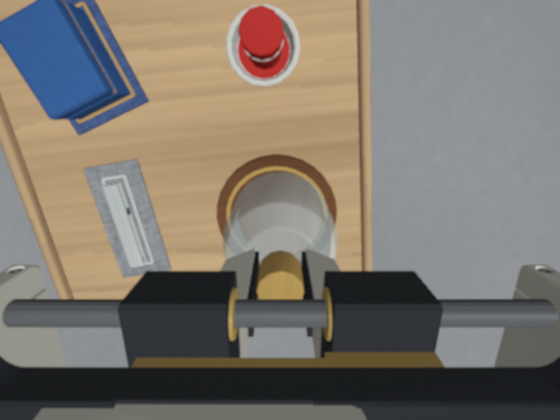

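Request:
{"op": "servo_tool", "data": {"targets": "0 -2 2.5 0; 0 0 1.5 0; 0 0 1 0"}}

```text
time: 32.1
tool_pos: [0.5919, 0.0686, 0.1118]
tool_rot: [3.126, 0.01, 3.137]
contact_force: [0.5, -0.2, -2.0]
opening: 0.0235
```

```bash
python3 plan.py .591 .0685 .111 3.141
```

```text
t 32.1 pos [0.5919 0.0686 0.1118] rot [3.126 0.01  3.137] turn -0.004 shift after turn [ 0.9 -0.1  0.8] no turn [ 0.9 -0.1  0.8] F [ 0.48 -0.19 -2.01] open 0.0235 q6 -1.6
```

Request:
{"op": "servo_tool", "data": {"targets": "0.5 0 0.7 0; 0 0 0.7 0; 0 0 0.5 0"}}

```text
time: 32.48
tool_pos: [0.5918, 0.0687, 0.1112]
tool_rot: [3.126, 0.012, 3.137]
contact_force: [-1.5, 1.1, 3.1]
opening: 0.0233
```

The force went from −2 N to +3 N, so the cloche is standing on the base. Releasing it.

Request:
{"op": "servo_tool", "data": {"targets": "0 0 0 0; 0 0 0 0; 0 0 0 0; 0 0 0 0", "hand": 0.55}}

```text
time: 32.98
tool_pos: [0.5924, 0.0686, 0.1113]
tool_rot: [3.126, 0.014, 3.137]
contact_force: [-0.2, -0.2, 0.6]
opening: 0.0501
```

Request:
{"op": "servo_tool", "data": {"targets": "0 0 -10 0; 0 0 -25 0; 0 0 -40 0; 0 0 -30 0; 0 0 0 0"}}

```text
time: 33.6
tool_pos: [0.5912, 0.0668, 0.2216]
tool_rot: [3.126, 0.015, 3.137]
contact_force: [-0.3, -0.1, -1.1]
opening: 0.0503
```

Request:
{"op": "servo_tool", "data": {"targets": "10 50 0 0; 20 50 0 0; 20 50 0 0; 20 50 0 0; 20 40 0 0; 0 0 0 0"}}

```text
time: 34.35
tool_pos: [0.498, 0.3126, 0.2181]
tool_rot: [3.128, 0.008, 3.134]
contact_force: [0.1, 0.6, -0.3]
opening: 0.0503
```

```bash
python3 plan.py .591 .0685 .111 3.141; python3 - <<'E'
from m import *
t=snap('top','t9.png'); s=snap('scene','s9.png')
hsv=cv2.cvtColor(t['color'],cv2.COLOR_RGB2HSV); H,S,V=[hsv[...,i].astype(int) for i in range(3)]
red=(((H<8)|(H>172))&(S>120)).astype(np.uint8)
print('box',worldrect(t,comp(((H>100)&(H<130)&(S>128)).astype(np.uint8),roi=(255,222,295,260)),.048))
a=cv2.imread('pics/t9.png'); cv2.imwrite('pics/t9c.png',cv2.resize(a[170:275,200:305],None,fx=5.7,fy=5.7,interpolation=cv2.INTER_CUBIC))
b=cv2.imread('pics/s9.png'); cv2.imwrite('pics/s9c.png',cv2.resize(b[160:310,160:390],None,fx=3.4,fy=3.4,interpolation=cv2.INTER_CUBIC))
for n,X in (('knob',(.5907,.0685,.121)),('balm',(.4687,.062,.076)),('boxtop',(.4779,-.0695,.048))): print(n,'expected crop px',((proj(t,X)+.5-[200,170])*5.7-.5).round(0))
E
```

```text
t 34.35 pos [0.498  0.3126 0.2181] rot [3.128 0.008 3.134] turn -0.007 shift after turn [ -93.1 -244.1  107.1] no turn [ -94.8 -243.4  107.1] F [ 0.13  0.57 -0.33] open 0.0503 q6 -1.14
box (array([480. , -68.4]), array([58.1, 38.3], dtype=float32), 0.421)
knob expected crop px [153. 171.]
balm expected crop px [176. 417.]
boxtop expected crop px [432. 398.]
```

View pics/t9c.png

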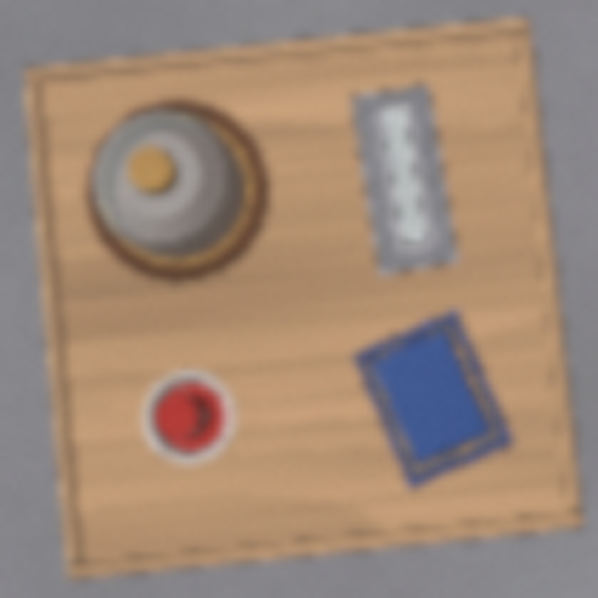

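View pics/s9c.png

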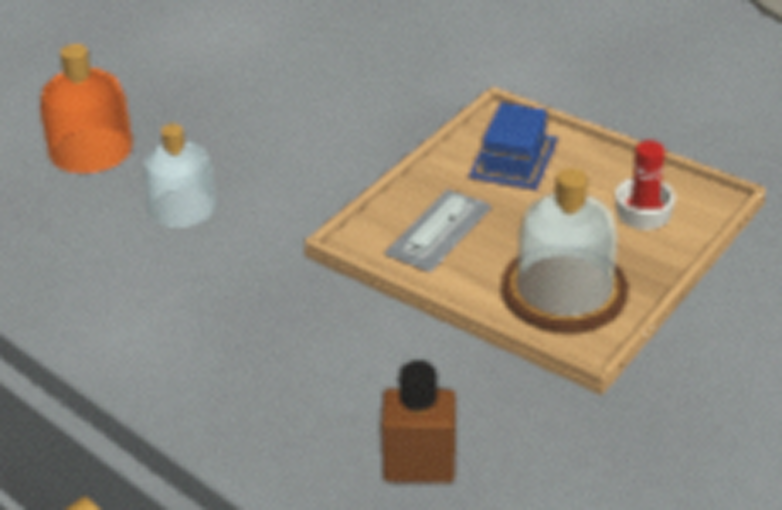

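The final top view shows the knob at (152,169), expected at (153,171). The box and clip are within their outlines, and the scene view shows the balm upright in the cup. The gripper is clear of everything, so I'm handing in.

```bash
python3 -c "
from h import *
print(telemetry.observe()['time'],np.abs(telemetry.observe()['qvel']).max()); print(robot.hand_in())"
```

```text
34.45 0.03423416173693731
the job is handed in; nothing more can be done
None
```

I placed all four things on their places in the tray and handed the job in at about 34.5 s; the hand-in reported no verdict. In order, I set down the ring box, the clip, the red lip balm with the white line, and the larger clear cloche (lifted by its knob). I lowered each until the wrist felt contact (3 to 9 N) before releasing it.

**Final checks:**
- **Cloche:** upright on the base. Its knob was within about 1 mm of where it should appear in the top view.
- **Ring box:** about 2 mm from the pad centre and 0.01 rad off its line.
- **Clip:** inside its white outline. The top view taken after its release put it about 1 mm from the pad centre and 0.02 rad off. That angle is rough, because the outline merged into the measurement.
- **Lip balm:** upright in the cup in the scene and wrist views. From above, its red top blends into the red cup floor, so I have no measured offset. The cup walls limit it to about 8 mm off centre.
- **Bystanders:** I never went near the perfume bottle, and it was still standing in the final scene view. I kept well clear of the jewellery stand but did not look at it again at the end.

**Checks that disagreed:**
- The wrist camera put things 1 to 5 mm nearer the robot in x than the top camera. The largest gap was for the lip balm, and I took values in between.
- One wrist measurement of the placed ring box came out far too large because it picked up the pad, so I discarded it and used the top view.
- The tool tilted by up to 0.056 rad during the moves. It did not visibly affect any placing.

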